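# Set the blender base to middle speed

### The arm

A 6-joint arm with a two-finger parallel gripper is mounted at the origin on a cart in front of the work surface, level with it; the furniture and walls round the work are solid. World frame = base frame: x ahead of the robot, y to its left, z up, the work surface at z = 0. Lengths are in m, angles in rad, forces in N, time in s.
With the tool pointing down it reaches from about 0.3 to 0.75 m from the base axis. Payload 8.5 kg.
Tool frame: the origin (TCP) lies midway between the tips of the shut fingers; the grasp point (between the pads) lies 19 mm behind it; z points along the fingers, y is the line along which they close (so a half turn about z gives the same grasp; the last joint's range is limited). The gripper opens to 88 mm and grips with 3 to 60 N. Pads are 18 mm wide; open, the fingers measure 123 mm over their backs; the gripper's body (75 mm by 187 mm) begins 45 mm behind the grasp point.
Start: joints at [-1.424, 0.381, 1.297, -0, 1.464, -0.215], TCP at [0.195, -0.514, 0.239] pointing down, gripper open.
Joint ranges: [-3.11, 3.11], [-0.89, 2.33], [0.22, 2.48], [-1.42, 4.56], [0.17, 2.85], [-2.88, 2.88]. Speed limits (rad/s): [2.39, 2.39, 3.14, 3.14, 3.14, 3.14].

### API

Orientations are given as a unit quaternion [w, x, y, z].
In Python, from workcell import robot gives the robot as it stands.
- The arm moves only by the shell command python3 -m handwheel 'ROWS' [FORCE]. ROWS is JSON, one flat list of numbers, 7 for each row, row after row: the shift along the tool's x, y, z in mm, then the turn, a rotation vector about the tool's x, y, z in rad, then the closure, from -1 (fully open) to 1 (shut). In form: [tx, ty, tz, wx, wy, wz, grip, tx, ty, tz, wx, wy, wz, grip, ...]. A call has 1 to 12 rows; each row is the pose to reach, as a shift and turn from the pose commanded when the call began, along the tool's axes at that moment; what a row does not reach only later rows make up. A row lasts 1/8 s, in which the tool goes at most 62.5 mm and 10.7 degrees, less where a joint would pass 70% of its speed; a pose out of reach is approached as far as the arm can. A call with a gripper value outside its range is refused whole. The fingers move at their own pace and stop on an object; FORCE is the grip in N (left out, the last holds). Time passes only in rows, so rows that repeat a pose let the fingers close. It gives the time, the measured TCP pose, the force, the opening and the grip force at its end, in the units of the state.
- robot.state(): the state, without advancing time (a new reading comes with each control period).
- robot.camera(name): name is "scene" or "top" or "wrist"; returns the picture (384x512x3 uint8, blue, green, red); there is no depth.
- robot.calibration(name): a dict with "vertical_fov" (degrees; the focal length in pixels is half the picture's height over the tangent of half this angle, whatever the lens; pixels are square), "cx", "cy" (the principal point, pixels), "world_from_camera" (4x4, takes a point from camera to world coordinates); the wrist camera has in their place "mount" (4x4, takes a point from camera to tool coordinates, whose origin is the TCP and whose axes are the flange's). Camera axes: x right, y up, looking along -z (the intrinsics and any distortion apply to the point x, -y, -z); pixel columns grow to the right and rows downward; lengths in m; the calibration is good to about 2 mm. A picture is of the moment at which its call begins: read the wrist's pose just before it. calibration takes no time and is no camera call.
- robot.sign_off(): hands the job in; it is judged then, once.
The state is a dict: "time_s": time; "joint_positions": joint angles; "joint_velocities": joint speeds; "tau": joint torques, N m; "position": TCP position; "orientation": TCP orientation; "contact_force": force on the tool from outside, world axes, zero at the start; "ft_torque": the same for the moment, N m; "finger_gap": opening from 0.0 (shut) to 1.0 (fully open); "grip_force": force on a finger pad.
Only numpy, scipy, OpenCV 4.12 (cv2) and the standard library are available. Lean on these libraries where they do the work, as an engineer would, in place of code of your own. Each camera call takes 0.05 s, during which the arm holds its last target. There are 200 camera calls.

### The job

Set the blender to its middle speed: on the row of keys along the front of the blender base, push the middle one of the three narrow speed keys fully down so that it stays down by itself and the key that was down pops up. Do not push down any other key, neither the wide stop key nor the other two speeds.

Things in the scene. Friction and masses are not known exactly. Their poses are not given: they have to be found in the camera images.
- blender_base: Blender base, jug off: aluminium box 200 x 200 mm, heavy, fixed; origin centre of underside, x to its back. Top z 0.070. Round black jug seat and drive coupling behind the keys rise to z 0.100, from 34 mm behind the key centres. Keys in one row near its front edge, left to right: stop, low, middle, high; 6 mm gaps. A garlic bulb (left) and a lemon (right), up to 60 mm tall, lie beside it.
- key_middle_top (a point): MIDDLE speed: second of the three narrow white keys, 30 x 52 mm, two dots; 36 mm from low and high. Origin: centre of its top, z 0.086 m up, 0.076 down; x along its length to the back, y along the row to the left, z up. Keys go down 10 mm; one is always down: it takes about 3 N at first, none from 7 mm on, then it snaps down and stays and the former one snaps up; bears 25 N.
- key_low_top (a point): LOW speed: narrow white key 30 x 52 mm, one dot, next to the wide stop key. May be the one down at the start. Origin: centre of its top face, z 0.086 m with the key up, 0.076 fully down. x along the key's length away from the robot, y along the row to the left, z up.
- key_high_top (a point): HIGH speed: narrow white key 30 x 52 mm, three dots, at the right-hand end of the row. Up at the start. Origin: centre of its top face, z 0.086 m with the key up, 0.076 fully down. x along the key's length away from the robot, y along the row to the left, z up.
- key_stop_top (a point): STOP: the wide white key, 46 mm along the row, 52 long, one bar mark, at the left-hand end; its centre 44 mm from the low key's. May be the one down at the start. Origin: centre of its top face, z 0.086 m with the key up, 0.076 fully down. x along the key's length away from the robot, y along the row to the left, z up.

How it is judged:
By the outcome, as a careful person would: the job done as asked, in the order asked, and still so for the second after the job is handed in, with the robot touching nothing.
It also fails if it takes over 26 s, if anything falls off the work surface, if the arm or the gripper's body presses on something with over 40 N, if the wrist force passes 120 N, or if a joint passes its speed limit or range.

## Working session

There is one attempt and no reset: what is moved stays moved. The work goes in short steps, Python scripts to look and compute and a shell command to move; the robot and the scene stay as the last step left them, time stands still between calls to the robot, and variables do not carry over. Pictures are saved under pics/ and viewed, at most 10 in all, crops included, and the job is handed in when it is done.

```bash
mkdir -p pics; python3 - <<'E'
from workcell import robot
import cv2,numpy as np
for n in("scene","top"):
    cv2.imwrite(f"pics/{n}0.png",robot.camera(n)); c=robot.calibration(n); print(n,{k:(np.round(v,4).tolist()) if not isinstance(v,str) else v for k,v in c.items()})
print(robot.calibration("wrist")); s=robot.state(); print(s["time_s"],s["position"],s["orientation"])
E
```

```text
scene {'vertical_fov': 44.1314, 'cx': 261.5945, 'cy': 194.3076, 'world_from_camera': [[-0.4804, 0.6361, -0.6038, 0.0119], [-0.877, -0.3437, 0.3357, 0.3267], [0.0061, 0.6909, 0.723, 0.7064], [0.0, 0.0, 0.0, 1.0]]}
top {'vertical_fov': 46.7859, 'cx': 257.6043, 'cy': 193.6785, 'world_from_camera': [[-0.007, 0.9973, -0.0728, 0.4402], [-0.9999, -0.0062, 0.0122, 0.0249], [0.0117, 0.0729, 0.9973, 0.9421], [0.0, 0.0, 0.0, 1.0]]}
{'vertical_fov': 64.3181047596729, 'cx': 256.17368019209454, 'cy': 191.54368485739388, 'mount': array([[ 5.53635243e-04,  9.58621578e-01,  2.84682919e-01,
         7.26849940e-02],
       [ 9.99999688e-01, -3.70325755e-04, -6.97733506e-04,
        -1.13063930e-03],
       [-5.63436978e-04,  2.84683216e-01, -9.58621484e-01,
        -1.47215736e-01],
       [ 0.00000000e+00,  0.00000000e+00,  0.00000000e+00,
         1.00000000e+00]])}
0.1 [ 0.19464315 -0.51413819  0.23819826] [-6.52815296e-04  9.83680754e-01  1.79921505e-01  2.87128337e-05]
```

View pics/top0.png

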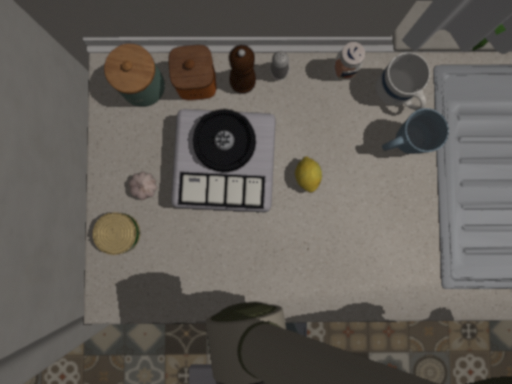

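View pics/scene0.png

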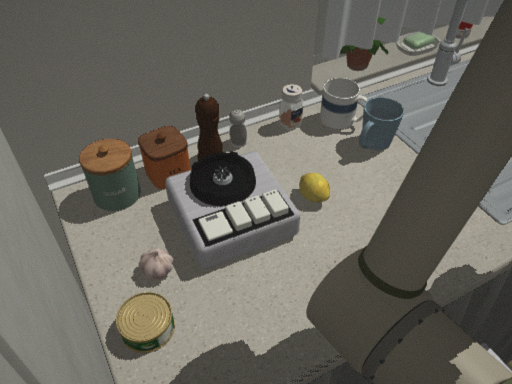

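The top view shows the keys in a row at about (194,190) stop, (217,190) low, (235,190) middle and (254,191) high. The scene view shows the same keys at about (214,226), (238,215), (257,210) and (275,204).

```bash
cat > h.py <<'E'
import cv2,numpy as np
from workcell import robot
def ray(c,W,u,v):
    f=192/np.tan(np.radians(c["vertical_fov"])/2)
    d=W[:3,:3]@np.array([(u-c["cx"])/f,-(v-c["cy"])/f,-1]); return W[:3,3],d
def onz(c,W,u,v,z):
    o,d=ray(c,W,u,v); return o+d*(z-o[2])/d[2]
def keys(img,roi,amin,amax,thr,W,c,z=.086):
    x0,y0,x1,y1=roi; h=cv2.cvtColor(img,cv2.COLOR_BGR2HSV)[y0:y1,x0:x1]
    m=((h[...,2]>thr)&(h[...,1]<60)).astype(np.uint8)
    for ct in sorted(cv2.findContours(m,0,2)[0],key=lambda k:cv2.boundingRect(k)[0]):
        if amin<cv2.contourArea(ct)<amax:
            (u,v),s,a=cv2.minAreaRect(ct); u+=x0; v+=y0
            print(np.round([u,v,*s,a],1),*[np.round(onz(c,W,u,v,zz),4)[:2] for zz in(z,z-.01)])
E
python3 - <<'E'
from h import *
for n,roi in(("top",(177,170,268,210)),("scene",(195,185,295,245))):
    img=cv2.imread(f"pics/{n}0.png"); c=robot.calibration(n)
    for thr in(150,175): print(n,thr); keys(img,roi,80,1500,thr,c["world_from_camera"],c)
E
```

```text
top 150
[194.  188.5  23.   20.   90. ] [0.5135 0.1373] [0.5144 0.1386]
[216.  189.5  23.   12.   90. ] [0.5113 0.0948] [0.5122 0.0956]
[234.6 190.3  11.9  23.1   3. ] [0.5096 0.0589] [0.5105 0.0593]
[253. 191.  22.  12.  90.] [0.508  0.0233] [0.5088 0.0233]
top 175
scene 150
[209.5 209.5  29.   13.    0. ] [0.5412 0.1368] [0.5497 0.1338]
[215.2 224.9  22.6  27.1  70.3] [0.5043 0.143 ] [0.5122 0.14  ]
[238.3 213.   24.2  15.2  61.4] [0.5097 0.096 ] [0.5177 0.0923]
[269.5 201.5  33.   49.   90. ] [0.5077 0.0347] [0.5157 0.03  ]
scene 175
[215.4 224.6  22.2  26.2  69.4] [0.5048 0.1423] [0.5128 0.1394]
[238.4 212.8  23.9  14.3  60.3] [0.51   0.0957] [0.5181 0.092 ]
[257.  206.5  24.4  13.8  58. ] [0.5078 0.0599] [0.5158 0.0556]
[275.3 200.1  24.2  13.3  57.1] [0.5057 0.024 ] [0.5137 0.0191]
```

Both views put the middle key at about (0.509, 0.059) with the row turned about −0.05 rad, and stop is the key that's down. I'll shut the fingers and hover with the closing line along the key.

```bash
cat >> h.py <<'E'
from scipy.spatial.transform import Rotation as R
def rows_to(p,yaw_y):
    s=robot.state(); q=s["orientation"]; r=R.from_quat([*q[1:],q[0]])
    y=np.array([np.cos(yaw_y),np.sin(yaw_y),0]); z=np.array([0,0,-1.]); M=np.c_[np.cross(y,z),y,z]
    print("shift mm",np.round(r.inv().apply(np.array(p)-s["position"])*1000,1),"turn",np.round((r.inv()*R.from_matrix(M)).as_rotvec(),4),"t",s["time_s"],"F",np.round(s["contact_force"],1))
E
python3 - <<'E'
from h import *
rows_to([.509,.059,.19],-.05)
E
```

```text
shift mm [ 496.9 -424.7   48.9] turn [-1.000e-03 -1.000e-03 -1.159e+00] t 0.1 F [ 0.4 -0.5  0.5]
```

```bash
python3 -m handwheel '[40,-34,4,0,0,-0.1,1, 85,-72,8,0,0,-0.25,1, 130,-111,13,0,0,-0.4,1, 180,-154,18,0,0,-0.55,1, 230,-197,23,0,0,-0.7,1, 280,-239,28,0,0,-0.85,1, 328,-280,32,0,0,-1,1, 376,-321,37,0,0,-1.159,1, 424,-362,42,0,0,-1.159,1, 468,-400,46,0,0,-1.159,1, 490,-419,48,0,0,-1.159,1, 497,-425,49,0,0,-1.159,1]' && python3 -m handwheel '[0,0,0,0,0,0,1,0,0,0,0,0,0,1,0,0,0,0,0,0,1]' && python3 - <<'E'
from h import *
rows_to([.509,.059,.19],-.05)
s=robot.state(); img=robot.camera("wrist"); cv2.imwrite("pics/w1.png",img)
q=s["orientation"];T=np.eye(4);T[:3,:3]=R.from_quat([*q[1:],q[0]]).as_matrix();T[:3,3]=s["position"]
c=robot.calibration("wrist");W=T@c["mount"];print(s["position"],s["joint_positions"].round(3),s["finger_gap"])
for thr in(120,150):print(thr);keys(img,(0,0,512,384),1000,40000,thr,W,c)
E
```

```text
time_s: 1.6
position: [0.5093, 0.0607, 0.1891]
orientation: [-0.0, 0.724, 0.69, -0.0]
contact_force: [0.8, -0.2, -0.8]
finger_gap: 0.003
grip_force: 0.0
time_s: 1.98
position: [0.5089, 0.058, 0.19]
orientation: [0.0, 0.725, 0.689, 0.0]
contact_force: [-0.5, -0.4, -0.0]
finger_gap: 0.0
grip_force: 0.0
shift mm [ 1.   0.1 -0. ] turn [ 0.0002  0.0001 -0.0016] t 1.975 F [-0.5 -0.4 -0. ]
[0.50885048 0.05800392 0.18997676] [-0.118  0.358  1.484 -0.     1.3   -0.066] 0.00031486860815855704
120
[ 71. 338.  36. 106.  90.] [ 0.3149 -0.0858] [ 0.3071 -0.0944]
[258.  186.5  37.   62.   90. ] [0.5096 0.0619] [0.5095 0.0591]
[258.5 145.5  63.   37.   -0. ] [0.5117 0.0968] [0.5117 0.0954]
[258.5  90.   58.   63.   90. ] [0.5138 0.14  ] [0.5139 0.1403]
[257.5 223.5  33.   59.   90. ] [0.5075 0.0279] [0.5073 0.0238]
[256.5 338.   36.   43.   90. ] [ 0.5003 -0.0953] [ 0.4999 -0.1044]
[404.7 178.6 223.6 219.2   3.2] [0.6341 0.0624] [0.639  0.0596]
[415.1  73.7 149.6  97.2  86.2] [0.6349 0.1457] [0.6398 0.1463]
[420.5 341.5  43.   63.   90. ] [ 0.6648 -0.1081] [ 0.6709 -0.1177]
150
[ 86.5 338.   34.   75.   90. ] [ 0.3304 -0.0866] [ 0.3232 -0.0953]
[258. 146.  36.  62.  90.] [0.5113 0.0964] [0.5113 0.095 ]
[258.  187.5  33.   60.   90. ] [0.5095 0.061 ] [0.5095 0.0582]
[257.5 223.   24.   57.   90. ] [0.5075 0.0284] [0.5073 0.0243]
[256. 338.  34.  42.  90.] [ 0.4998 -0.0953] [ 0.4994 -0.1044]
[404.7 178.5 222.2 217.4   3. ] [0.6341 0.0625] [0.639  0.0597]
[431.1  73.6 131.9  75.2  41.6] [0.6472 0.1452] [0.6526 0.1457]
[420.  341.5  41.   62.   90. ] [ 0.6643 -0.1081] [ 0.6704 -0.1177]
[427.5  19.   38.   61.   90. ] [0.6403 0.1832] [0.6454 0.1852]
```

View pics/w1.png

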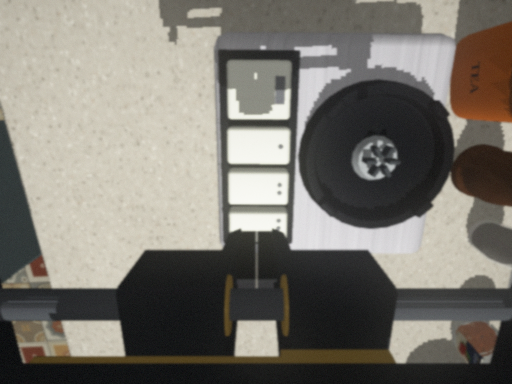

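The wrist view shows the fingertips over the row, with the one-dot key at (258,146), the two-dot middle key at (258,187) and the high key partly hidden at (258,223). It confirms the middle key at (0.5095, 0.060), so I'll go down to just above it.

```bash
python3 -m handwheel '[1,0,20,0,0,0,1,1.5,0,45,0,0,0,1,1.5,0,70,0,0,0,1,1.5,0,85,0,0,0,1,1.5,0,93,0,0,0,1,1.5,0,93,0,0,0,1,1.5,0,93,0,0,0,1]'
```

```text
time_s: 2.9
position: [0.5095, 0.0604, 0.0974]
orientation: [0.0, 0.725, 0.689, 0.0]
contact_force: [0.9, 0.2, 0.1]
finger_gap: 0.006
grip_force: 0.0
```

```bash
python3 - <<'E'
from h import *
rows_to([.509,.0595,.0755],-.05)
s=robot.state(); a=robot.camera("wrist"); b=robot.camera("scene")[150:280,150:350]
cv2.imwrite("pics/c2.png",np.vstack([cv2.resize(a[60:320,100:420],(480,390)),cv2.resize(b,(480,210))[:210]]))
E
```

```text
shift mm [-0.9 -0.4 21.9] turn [ 0.0012  0.0001 -0.0001] t 2.9 F [0.9 0.2 0.1]
```

View pics/c2.png

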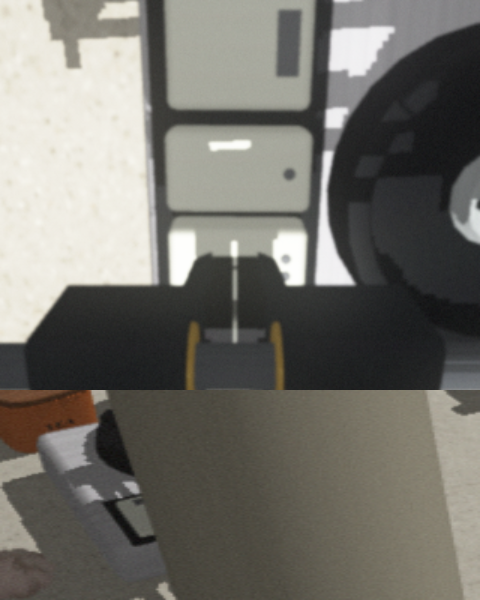

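The tip is over the two-dot key (dots at about (285,258) in the crop) and centred on its length. The low key is clear, so I'll press.

```bash
python3 -m handwheel '[0.5,0,5,0,0,0,1,0.5,0,9,0,0,0,1,0.5,0,12,0,0,0,1,0.5,0,15,0,0,0,1,0.5,0,18,0,0,0,1,0.5,0,20,0,0,0,1,0.5,0,20.5,0,0,0,1,0.5,0,20.5,0,0,0,1]'
```

```text
time_s: 4.0
position: [0.5092, 0.061, 0.0764]
orientation: [0.0, 0.725, 0.689, 0.0]
contact_force: [-1.5, 0.2, 3.7]
finger_gap: 0.004
grip_force: 1.6
```

```bash
python3 -m handwheel '[0,0,0.7,0,0,0,1,0,0,1,0,0,0,1,0,0,1,0,0,0,1]'
```

```text
time_s: 4.38
position: [0.5093, 0.061, 0.0763]
orientation: [0.0, 0.725, 0.689, 0.0]
contact_force: [-3.1, 0.8, 11.9]
finger_gap: 0.006
grip_force: 6.4
```

The key has bottomed out at 12 N. I'll lift off and look.

```bash
python3 -m handwheel '[0,0,-4,0,0,0,1,0,0,-12,0,0,0,1,0,0,-30,0,0,0,1,0,0,-60,0,0,0,1,0,0,-90,0,0,0,1,-20,0,-115,0,0,0,1,-60,0,-115,0,0,0,1,-110,0,-115,0,0,0,1,-160,0,-115,0,0,0,1,-190,0,-115,0,0,0,1,-200,0,-115,0,0,0,1,-200,0,-115,0,0,0,1]'; python3 - <<'E'
from h import *
a=robot.camera("scene"); t=robot.camera("top")
cv2.imwrite("pics/c3.png",np.vstack([cv2.resize(a[170:260,180:310],None,fx=3.6,fy=3.6,interpolation=2),cv2.resize(t[165:215,170:280],(468,213),interpolation=2)]))
for n,i,roi in(("top",t,(177,170,268,210)),("scene",a,(195,185,295,245))):
    c=robot.calibration(n);print(n);keys(i,roi,80,1500,175 if n=="scene" else 150,c["world_from_camera"],c)
E
```

```text
time_s: 5.88
position: [0.4991, -0.1385, 0.1903]
orientation: [-0.0, 0.725, 0.689, 0.0]
contact_force: [-0.4, 1.2, -0.5]
finger_gap: 0.0
grip_force: 0.0
top
scene
```

View pics/c3.png

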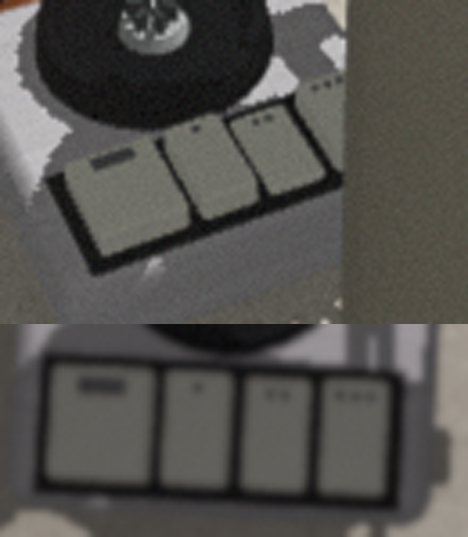

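The crop shows the middle key sunk, with black surround visible round it at about (285,150). Stop and low stand up, and high was not pressed; the arm is clear.

```bash
python3 -c "
from workcell import robot
print(robot.sign_off())"
```

```text
the job is handed in; nothing more can be done
None
```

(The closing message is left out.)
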